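# Swing the clamps onto the cylinder head

## Robot

A 6-joint arm with a two-finger parallel gripper is mounted at the origin on the work surface. World frame = base frame: x ahead of the robot, y to its left, z up, the work surface at z = 0. Lengths are in m, angles in rad, forces in N, time in s.
With the tool pointing down it reaches from about 0.375 to 0.9 m from the base axis. Payload 3.1 kg.
Tool frame: the origin (TCP) lies midway between the tips of the shut fingers; the grasp point (between the pads) lies 19 mm behind it; z points along the fingers, y is the line along which they close (so a half turn about z gives the same grasp; the last joint's range is limited). The gripper opens to 85 mm and grips with 20 to 120 N. Pads are 22 mm wide; open, the fingers measure 114 mm over their backs; the gripper's body (76 mm by 85 mm) begins 54 mm behind the grasp point. The pads swing forward as they close: fully open they stand 13 mm farther back than shut.
Start: joints at [-1.508, 0.527, 1.433, -0, 1.181, -0.178], TCP at [0.149, -0.607, 0.231] pointing down, gripper open.
Joint ranges: [-3.08, 3.08], [-0.75, 2.2], [0.22, 2.44], [-1.43, 4.57], [0, 2.65], [-2.85, 2.85]. Speed limits (rad/s): [2.79, 2.79, 3.14, 3.14, 3.14, 3.14].

## Interface

Orientations are given as a unit quaternion [x, y, z, w].
In Python, from station import manip gives the robot as it stands.
- The arm moves only by the tool step_arm, never from a script. Its argument "targets" is text: rows parted by semicolons, each of 4 numbers parted by spaces: the shift along the tool's x, y, z in mm, then the turn about the tool's z in degrees. A call has 1 to 12 rows; each row is the pose to reach, as a shift and turn from the pose commanded when the call began, along the tool's axes at that moment; what a row does not reach only later rows make up. A row lasts 1/10 s, in which the tool goes at most 50 mm and 8.59 degrees, less where a joint would pass 70% of its speed; a pose out of reach is approached as far as the arm can. A call with a gripper value outside its range is refused whole. "gripper" is the closure, from 0 (fully open) to 1 (shut), set as the call begins (left out, the last holds). The fingers move at their own pace and stop on an object; "squeeze" is the grip in N (left out, the last holds). Time passes only in rows, so rows that repeat a pose let the fingers close. It gives the time, the measured TCP pose, the force, the opening and the grip force at its end, in the units of the state.
- manip.sense(): the state, without advancing time (a new reading comes with each control period).
- manip.snapshot(name): name is "side" or "top" or "wrist"; returns the picture (384x512x3 uint8, red, green, blue); there is no depth.
- manip.get_calibration(name): a dict with "fov_y" (degrees; the focal length in pixels is half the picture's height over the tangent of half this angle, whatever the lens; pixels are square), "cx", "cy" (the principal point, pixels), "k1" (the pictures are not rectified: a ray, as slopes to the right and down, at radius r is drawn at 1 + k1 r^2 times it, then the intrinsics apply), "extrinsics" (4x4, takes a point from camera to world coordinates); the wrist camera has in their place "tool_from_camera" (4x4, takes a point from camera to tool coordinates, whose origin is the TCP and whose axes are the flange's). Camera axes: x right, y down, z forward; pixel columns grow to the right and rows downward; lengths in m; the calibration is good to about 2 mm. A picture is of the moment at which its call begins: read the wrist's pose just before it. get_calibration takes no time and is no camera call.
- manip.sign_off(): hands the job in; it is judged then, once.
Trained networks look in the newest picture that a camera, given by its name, has taken for a name from the list of things; names that differ only in an ending like _2 or _b are one class to them, and where a whole thing is asked for, a point or a joint stands for the part that bears it (a point fixed in the world has none). Each returns a list of dicts, best first, with "p" (0 to 1); they miss things now and then, are a little off and sometimes report something else, mostly with a low value. They report only what shows in the picture. A call takes as long as a camera call.
- manip.recognise(camera, query): "position" ([column, row] in pixels, amid what is visible of it).
- manip.masks_of(camera, query): "pixels" (384x512 bool, what is visible of it) and "position" ([column, row] in pixels, amid what is visible of it).
- manip.mark_of(camera, query): "position" ([column, row] in pixels: a listed point, or the origin of a listed thing).
The state is a dict: "t": time; "q": joint angles; "qd": joint speeds; "tau": joint torques, N m; "tcp_pos": TCP position; "tool_rot": TCP orientation; "force": force on the tool from outside, world axes, zero at the start; "ft_torque": the same for the moment, N m; "finger_gap": opening from 0.0 (shut) to 1.0 (fully open); "gripper_force": force on a finger pad.
Only numpy, scipy, OpenCV 4.12 (cv2) and the standard library are available. Lean on these libraries where they do the work, as an engineer would, in place of code of your own. Each camera call takes 0.05 s, during which the arm holds its last target. There are 200 camera calls.

## Task

The cylinder head has been set down on the clamping fixture with both clamp arms swung away. Push each arm round on its post, gently and without gripping it, until the brass pad under its end is wholly over the round steel boss on that end of the head, and leave it there. Do not shift the head, lift anything or disturb the tools and parts standing around.

Things in the scene. Friction and masses are not known exactly. Their poses are not given: they have to be found in the camera images.
- fixture: Steel bed plate fixed to the bench, 150 x 580 x 20 mm (x, y, z), origin at the centre of its underside. At its own x = 0, y = +255 and -255 mm stand the two clamp arms' pivot posts (28 mm thick; foot collar 44 mm wide, 12 mm high; nut and bolt above the arm, 30 mm wide, up to 130 mm above the bench). Place and yaw vary.
- clamp_left: Steel arm on the fixture's +y post: bar 24 mm wide, 14 mm thick, along its own -y, 120 mm from pivot to pad; round ends 38 mm (pivot) and 28 mm (pad) wide. Origin on the pivot axis, bar underside, 94 mm above the bench. Turns level, no spring or catch, stays where left, takes 0.25 N m. Starts 0.7-1.5 rad out, towards the robot's side; goes home counter-clockwise seen from above.
- clamp_right: The like arm on the fixture's -y post, same sizes, heights and stiffness; the bar runs along its own +y from pivot to pad. Starts 0.7 to 1.5 rad out, towards the robot's side; goes home clockwise seen from above. Both arms can be pushed back if they go too far.
- pad_left (a point): A small brass bolt end shows above it. Centre of the underside of the brass pad (20 mm across, 8 mm high) under the free end of clamp_left, 120 mm from the pivot axis, 86 mm above the bench.
- pad_right (a point): The same for clamp_right.
- head: Loose aluminium cylinder head, 6 kg, on the bed plate, long side along its own y; origin at the centre of its underside, 20 mm above the bench. Middle block 140 x 220 mm (x, y), top 116 mm above the bench; at each end a lower step 120 mm wide (x) out to y = +160 / -160 mm, top 78 mm above the bench. Its place across the fixture and its yaw vary a little.
- boss_left (a point): Centre of the top of the round dark steel boss (40 mm across, 5 mm high) on the head's step at its own +y end, 83 mm above the bench: where the pad of clamp_left belongs (it passes 3 mm above it).
- boss_right (a point): The same at the head's -y end, for clamp_right.
- valve_a: Bystander: steel engine valve standing on its disc (40 mm across), stem 8 mm, 105 mm tall, origin under the disc, on the robot's side of the fixture.
- valve_b: Bystander: a second, like valve.
- hammer: Bystander: hammer with a wooden handle lying on the bench beyond the fixture.
- oil: Bystander: red oil bottle 66 mm across and 170 mm tall standing beyond the fixture; origin under it.

How it is judged:
At the end, for the whole second after the job is handed in: Both pads lie wholly over their bosses (pad centre within 10 mm of the boss centre, seen from above), the arms at rest, the head still flat in its place (within 8 mm) (horizontal distance between pad_left and boss_left below 0.01 m and horizontal distance between pad_right and boss_right below 0.01 m and angular speed of each of clamp_left, clamp_right below 0.1 rad/s and distance of head from where it was at the start of the episode below 0.008 m and angle between head's own z axis and vertical below 0.05 rad); the robot touches nothing.
It fails at once if the cylinder head was shifted or lifted by more than 8 mm (distance of head from where it was at the start of the episode above 0.008 m).
It fails at once if a clamp arm was gripped or forced (more than 30 N from the fingers) (contact force between the fingers and clamp_left above 30 N or contact force between the fingers and clamp_right above 30 N).
It fails at once if a bystander was lifted, knocked over or moved by more than 20 mm (distance of any of valve_a, valve_b, hammer, oil from where it was at the start of the episode above 0.02 m or angle between any of valve_a, valve_b, oil's own z axis and vertical above 0.6 rad).
It also fails if it takes over 58 s, if anything falls off the work surface, if the arm or the gripper's body presses on something with over 40 N, if the wrist force passes 120 N, or if a joint passes its speed limit or range.

## Working session

There is one attempt and no reset: what is moved stays moved. The work goes in short steps, Python scripts to look and compute and a tool call to move; the robot and the scene stay as the last step left them, time stands still between calls to the robot, and variables do not carry over. Pictures are saved under pics/ and viewed, at most 10 in all, crops included, and the job is handed in when it is done.

Besides the shell and the picture viewer there is one more tool, called after "Call:" by a JSON object that holds its "method" and its "body", one argument or row to a line. step_arm: Moves the arm, as the interface text tells. Its arguments: {"type":"object","properties":{"targets":{"type":"string"},"gripper":{"type":"number"},"squeeze":{"type":"number"}},"required":["targets"]}

```bash
mkdir -p pics; cat > h.py <<'E'
import numpy as np, cv2
from station import manip
from scipy.spatial.transform import Rotation as R
def cam(n):
    c=manip.get_calibration(n)
    f=192/np.tan(np.radians(c['fov_y'])/2)
    if n=='wrist':
        s=manip.sense(); T=np.eye(4); T[:3,:3]=R.from_quat(s['tool_rot']).as_matrix(); T[:3,3]=s['tcp_pos']
        E=T@np.array(c['tool_from_camera'])
    else: E=np.array(c['extrinsics'])
    return f,c['cx'],c['cy'],c['k1'],E
def world(C,p,z):
    f,cx,cy,k,E=C
    d=np.array([(p[0]-cx)/f,(p[1]-cy)/f]); u=d.copy()
    for _ in range(20): u=d/(1+k*(u@u))
    r=E[:3,:3]@np.array([u[0],u[1],1]); o=E[:3,3]
    return o+r*(z-o[2])/r[2]
def save(n,name):
    im=manip.snapshot(n); cv2.imwrite('pics/'+name,im[:,:,::-1]); return im
E
python3 - <<'E'
from h import *
Z=dict(fixture=0,pad_left=.086,pad_right=.086,boss_left=.083,boss_right=.083,head=.02,clamp_left=.094,clamp_right=.094,valve_a=0,valve_b=0,oil=0,hammer=0)
for n in ['top','side']:
    save(n,n+'0.png'); C=cam(n); print(n,C[4][:3,3])
    for q,z in Z.items():
        print(q,[(np.round(r['position']).tolist(),round(r['p'],2),np.round(world(C,r['position'],z)[:2],3).tolist()) for r in manip.mark_of(n,q)[:3]])
s=manip.sense();print(s['t'],s['tcp_pos'],R.from_quat(s['tool_rot']).as_matrix().round(3).tolist(),s['finger_gap'])
E
```

```text
top [0.42011536 0.00790568 0.96033083]
fixture []
pad_left [([193.0, 240.0], 0.91, [0.445, 0.189])]
pad_right [([356.0, 248.0], 0.69, [0.419, -0.198])]
boss_left [([222.0, 201.0], 0.67, [0.539, 0.119])]
boss_right [([335.0, 207.0], 0.76, [0.519, -0.153])]
head [([278.0, 207.0], 0.82, [0.528, -0.018])]
clamp_left [([176.0, 192.0], 0.79, [0.561, 0.23])]
clamp_right [([388.0, 208.0], 0.88, [0.511, -0.279])]
valve_a [([299.0, 271.0], 0.64, [0.363, -0.068]), ([253.0, 265.0], 0.51, [0.38, 0.05])]
valve_b [([299.0, 271.0], 0.64, [0.363, -0.068]), ([253.0, 265.0], 0.51, [0.38, 0.05])]
oil [([246.0, 118.0], 0.77, [0.779, 0.063])]
hammer [([309.0, 116.0], 0.75, [0.78, -0.11])]
side [ 0.34659614 -0.46270314  0.62141717]
fixture []
pad_left [([166.0, 158.0], 0.87, [0.458, 0.186])]
pad_right [([215.0, 301.0], 0.63, [0.42, -0.196])]
boss_left [([212.0, 166.0], 0.59, [0.545, 0.116])]
boss_right [([255.0, 263.0], 0.72, [0.513, -0.161])]
head [([234.0, 231.0], 0.59, [0.529, -0.033])]
clamp_left [([202.0, 134.0], 0.64, [0.566, 0.228])]
clamp_right [([292.0, 316.0], 0.57, [0.516, -0.279])]
valve_a [([169.0, 278.0], 0.89, [0.37, -0.067]), ([157.0, 237.0], 0.64, [0.378, 0.043]), ([351.0, 224.0], 0.46, [0.783, -0.122])]
valve_b [([169.0, 278.0], 0.89, [0.37, -0.067]), ([157.0, 237.0], 0.64, [0.378, 0.043]), ([351.0, 224.0], 0.46, [0.783, -0.122])]
oil [([302.0, 174.0], 0.84, [0.775, 0.07]), ([203.0, 132.0], 0.53, [0.61, 0.361])]
hammer [([348.0, 221.0], 0.97, [0.782, -0.114])]
1.3 [ 0.14908755 -0.60693151  0.23131751] [[0.971, 0.238, 0.0], [0.238, -0.971, -0.0], [0.0, 0.0, -1.0]] 0.9999932941598032
```

View pics/top0.png

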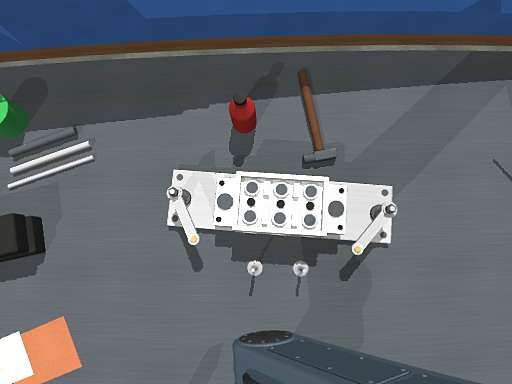

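View pics/side0.png

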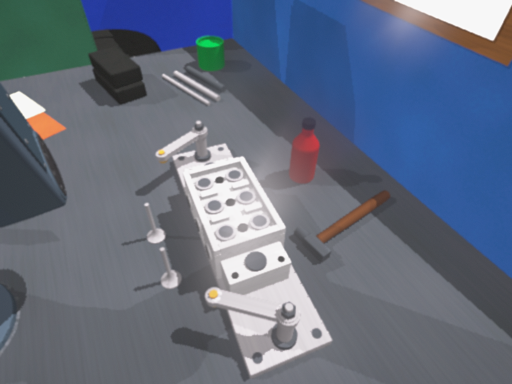

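The top view shows left pivot/pad at (175,193)/(193,240), right pivot/pad at (390,210)/(357,248), bosses at (225,202)/(336,209) and valves at (255,268)/(301,268). The side view agrees: pivot spacing comes out at 0.511 m against 0.510. I'll shut the gripper and go above the right arm's outer side.

Call:
{"method": "step_arm", "body": {
  "targets": "36 -29 0 0;72 -58 0 0;108 -87 0 0;144 -116 0 0;180 -145 0 0;216 -175 0 0;252 -204 0 0;288 -233 0 0;324 -262 0 0;360 -291 0 0;360 -291 0 0;360 -291 0 0",
  "gripper": 1
}}

```text
t: 2.5
tcp_pos: [0.4298, -0.2376, 0.2315]
tool_rot: [0.993, 0.122, -0.0, 0.0]
force: [-0.4, 0.3, 0.0]
finger_gap: -0.001
gripper_force: 0.0
```

```bash
python3 - <<'E'
from h import *
Z=dict(pad_right=.086,boss_right=.083,clamp_right=.094,pad_left=.086,boss_left=.083,clamp_left=.094)
C=cam('wrist');save('wrist','w0.png')
for n in ['wrist','top']:
    if n=='top': save(n,'t1.png'); C=cam(n)
    for q,z in Z.items():
        print(n,q,[(np.round(r['position']).tolist(),round(r['p'],2),np.round(world(C,r['position'],z)[:2],3).tolist()) for r in manip.mark_of(n,q)[:2]])
s=manip.sense();print(s['t'],s['tcp_pos'],R.from_quat(s['tool_rot']).as_matrix().round(3).tolist(),s['finger_gap'])
E
```

```text
wrist pad_right [([212.0, 178.0], 0.94, [0.418, -0.198]), ([93.0, 42.0], 0.73, [0.521, -0.06])]
wrist boss_right [([188.0, 73.0], 0.68, [0.514, -0.154])]
wrist clamp_right [([314.0, 110.0], 0.79, [0.509, -0.278])]
wrist pad_left []
wrist boss_left []
wrist clamp_left []
top pad_right [([356.0, 249.0], 0.74, [0.417, -0.198]), ([335.0, 205.0], 0.6, [0.522, -0.154])]
top boss_right [([334.0, 207.0], 0.74, [0.517, -0.152])]
top clamp_right [([388.0, 212.0], 0.61, [0.503, -0.277])]
top pad_left [([196.0, 239.0], 0.9, [0.448, 0.182])]
top boss_left [([221.0, 199.0], 0.92, [0.543, 0.122])]
top clamp_left [([176.0, 196.0], 0.82, [0.553, 0.231]), ([333.0, 206.0], 0.59, [0.518, -0.147])]
3.2 [ 0.42920354 -0.23857061  0.23130241] [[0.971, 0.238, -0.0], [0.238, -0.971, 0.0], [-0.0, -0.0, -1.0]] -0.00311789270116422
```

View pics/w0.png

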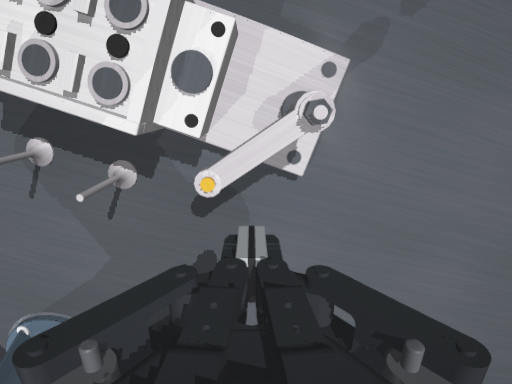

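The wrist view shows the pad bolt at (208,185), the nut at (318,112) and the boss at (192,71). Pivot to pad measures 121 mm, as it should. Next I'll work out the descent and the arc.

```bash
cat >> h.py <<'E'
def arc(P,a0,a1,sgn,r=.09,n=12,gap=0):
    """tool-frame shifts (mm) to finger poses that hold arm at angles a0..a1; sgn +1 = arm goes ccw"""
    s=manip.sense(); M=R.from_quat(s['tool_rot']).as_matrix()
    for a in np.linspace(a0,a1,n):
        d=np.array([np.cos(a),np.sin(a)]); nn=sgn*np.array([-d[1],d[0]])
        h=.012+.011*abs(M[:2,0]@nn)+.0145*abs(M[:2,1]@nn)+gap
        F=np.array(P)+r*d-h*nn
        print(round(np.degrees(a),1),F.round(3),((M[:2,:2].T@(F-s['tcp_pos'][:2]))*1000).round(1))
E
python3 - <<'E'
from h import *
C=cam('wrist')
for p,z in [((208,185),.112),((318,112),.13),((192,71),.083)]: print(world(C,p,z).round(4))
P=np.array([.509,-.278]);a=lambda p:np.arctan2(*(np.array(p)-P)[::-1])
arc(P,a((.418,-.198)),a((.514,-.154)),-1)
E
```

```text
[ 0.4179 -0.1983  0.112 ]
[ 0.5063 -0.2754  0.13  ]
[ 0.516  -0.1582  0.083 ]
138.7 [ 0.422 -0.241] [-7.4  0.3]
134.0 [ 0.426 -0.233] [-2.1 -5.9]
129.4 [ 0.43  -0.226] [  3.8 -11.6]
124.8 [ 0.435 -0.22 ] [ 10.2 -16.9]
120.1 [ 0.441 -0.214] [ 17.2 -21.6]
115.5 [ 0.447 -0.208] [ 24.6 -25.6]
110.9 [ 0.454 -0.203] [ 32.5 -29. ]
106.2 [ 0.461 -0.198] [ 40.7 -31.6]
101.6 [ 0.468 -0.195] [ 48.  -33.5]
97.0 [ 0.474 -0.192] [ 54.3 -35. ]
92.3 [ 0.48  -0.189] [ 60.8 -36. ]
87.7 [ 0.486 -0.187] [ 67.5 -36.5]
```

Call:
{"method": "step_arm", "body": {
  "targets": "-12 9 15 0;-12 9 35 0;-12 9 60 0;-12 9 85 0;-12 9 105 0;-12 9 120 0;-12 9 130 0;-12 9 135 0;-12 9 135 0"
}}

```text
t: 4.1
tcp_pos: [0.4198, -0.25, 0.096]
tool_rot: [0.993, 0.12, -0.0, -0.0]
force: [0.7, 0.3, -0.4]
finger_gap: -0.004
gripper_force: 0.0
```

Call:
{"method": "step_arm", "body": {
  "targets": "3 -6 0 0;7 -11 0 0;11 -16 0 0;16 -21 0 0;22 -26 0 0;29 -31 0 0;37 -35 0 0;44 -38 0 0;52 -41 0 0;57 -42 0 0;60 -43 0 0;60 -43 0 0"
}}

```text
t: 5.3
tcp_pos: [0.4682, -0.1934, 0.0962]
tool_rot: [0.993, 0.12, 0.0, -0.0]
force: [-0.5, -0.5, 0.0]
finger_gap: -0.004
gripper_force: 0.0
```

```bash
cat > m.py <<'E'
from h import *
import sys
n,side,name=sys.argv[1:4]
C=cam(n); save(n,name)
for q,z in [('pad_',.086),('boss_',.083),('clamp_',.094)]:
    print(q,[(np.round(r['position']).tolist(),round(r['p'],2),np.round(world(C,r['position'],z)[:2],4).tolist()) for r in manip.mark_of(n,q+side)[:2]])
s=manip.sense();print(s['t'],s['tcp_pos'],s['force'])
E
python3 m.py wrist right w1.png
```

```text
pad_ [([201.0, 191.0], 0.77, [0.4861, -0.1594])]
boss_ [([205.0, 136.0], 0.88, [0.5154, -0.1553])]
clamp_ [([417.0, 200.0], 0.73, [0.511, -0.2742]), ([48.0, 71.0], 0.59, [0.5305, -0.0745])]
5.5 [ 0.46790083 -0.19384397  0.09633128] [ 0.04858019 -0.4436536  -0.36658377]
```

View pics/w1.png

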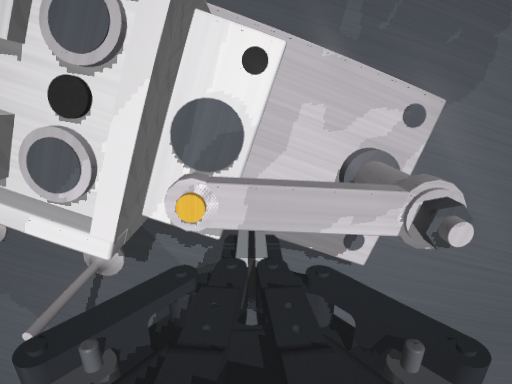

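The pad bolt at (190,208) is short of the boss at (207,134). The bar lies against the finger.

```bash
python3 - <<'E'
from h import *
C=cam('wrist')
for p,z in [((190,208),.110),((458,233),.13),((207,134),.083)]: print(world(C,p,z).round(4))
P=np.array([.509,-.277]);a=lambda p:np.arctan2(*(np.array(p)-P)[::-1])
print(np.degrees(a((.486,-.159))))
arc(P,a((.486,-.159)),a((.516,-.1555)),-1,n=5)
E
```

```text
[ 0.4841 -0.159   0.11  ]
[ 0.5078 -0.2745  0.13  ]
[ 0.5167 -0.1566  0.083 ]
101.02953122398048
101.0 [ 0.469 -0.193] [ 0.8 -0.5]
97.4 [ 0.473 -0.191] [ 5.7 -1.6]
93.9 [ 0.478 -0.189] [10.7 -2.5]
90.3 [ 0.482 -0.187] [15.8 -3.1]
86.7 [ 0.487 -0.186] [20.9 -3.3]
```

Call:
{"method": "step_arm", "body": {
  "targets": "4 -1 0 0;9 -2 0 0;14 -3 0 0;18 -3 0 0;20 -3 0 0;20 -3 0 0"
}}

```text
t: 6.1
tcp_pos: [0.487, -0.1861, 0.0963]
tool_rot: [0.993, 0.12, 0.0, -0.0]
force: [-1.5, -1.2, 0.3]
finger_gap: 0.0
gripper_force: 0.6
```

```bash
python3 m.py wrist right w2.png
```

```text
pad_ [([211.0, 181.0], 0.65, [0.5115, -0.1563])]
boss_ [([211.0, 170.0], 0.95, [0.5167, -0.1549])]
clamp_ [([418.0, 238.0], 0.67, [0.5091, -0.2769])]
6.3 [ 0.48686369 -0.18617285  0.09632119] [ 0.01240434 -0.24732066  0.11384539]
```

View pics/w2.png

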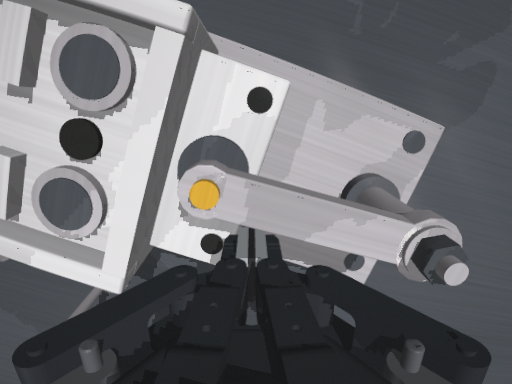

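The pad bolt is at (204,195) and the boss centre near (212,171), so with parallax the pad is about 5–6 mm short. I'll push 4 mm more, then back off, rise and check.

Call:
{"method": "step_arm", "body": {
  "targets": "2 0 0 0;4 0 0 0;4 0 0 0;2 0 0 0;-8 3 0 0;-18 6 0 0;-20 6 -15 0;-20 6 -45 0;-20 6 -90 0;-20 6 -130 0;-20 6 -130 0"
}}

```text
t: 7.4
tcp_pos: [0.4711, -0.1994, 0.2316]
tool_rot: [0.993, 0.12, 0.005, 0.004]
force: [0.2, 0.2, -1.0]
finger_gap: -0.001
gripper_force: 0.0
```

```bash
python3 m.py wrist right w3.png;python3 m.py top right t3.png
```

```text
pad_ [([220.0, 126.0], 0.6, [0.5151, -0.1571])]
boss_ [([218.0, 125.0], 0.71, [0.5157, -0.1548])]
clamp_ [([336.0, 160.0], 0.62, [0.5107, -0.2767])]
7.6 [ 0.46726504 -0.1965496   0.22523943] [ 0.17128668  0.8209344  -0.62108198]
pad_ [([340.0, 210.0], 0.72, [0.5106, -0.1651])]
boss_ [([329.0, 206.0], 0.9, [0.5192, -0.1398])]
clamp_ []
7.8 [ 0.46775583 -0.19655825  0.22493769] [-0.34891146 -0.28918335  0.6456693 ]
```

View pics/w3.png

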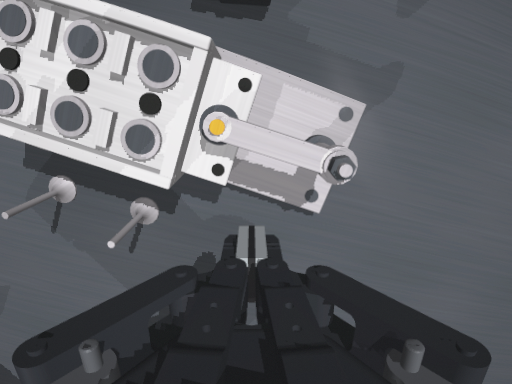

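The bolt at (217,128) sits over the boss, whose centre is about (220,124). Both network marks agree to about 2.5 mm. Now across to the left arm.

Call:
{"method": "step_arm", "body": {
  "targets": "10 -43 -5 3;20 -86 -10 6;30 -130 -10 9;40 -173 -10 12;50 -216 -10 15;60 -260 -10 18;70 -303 -10 21;80 -346 -10 24;90 -390 -10 26;94 -421 -10 26;94 -421 -10 26;94 -421 -10 26"
}}

```text
t: 9.0
tcp_pos: [0.4588, 0.2347, 0.2355]
tool_rot: [0.994, -0.105, -0.001, 0.001]
force: [-0.1, -0.0, -0.6]
finger_gap: -0.001
gripper_force: 0.0
```

```bash
python3 m.py wrist left w4.png; python3 m.py top right t4.png; python3 - <<'E'
from h import *
s=manip.sense(); print(R.from_quat(s['tool_rot']).as_matrix().round(3).tolist())
E
```

```text
pad_ [([301.0, 176.0], 0.92, [0.4471, 0.1846])]
boss_ [([356.0, 68.0], 0.72, [0.5415, 0.1129])]
clamp_ [([353.0, 70.0], 0.61, [0.5405, 0.12])]
9.2 [0.45955365 0.23312796 0.23606686] [ 0.52258216  1.15638735 -0.22596745]
pad_ [([340.0, 206.0], 0.75, [0.5186, -0.1641])]
boss_ [([334.0, 205.0], 0.61, [0.5234, -0.1504]), ([335.0, 208.0], 0.16, [0.5163, -0.1525])]
clamp_ [([387.0, 211.0], 0.97, [0.5035, -0.2751])]
9.4 [0.45964828 0.23351951 0.23636639] [-0.14992956 -0.07821889 -0.09534516]
[[0.977, -0.213, 0.0], [-0.213, -0.977, -0.0], [0.0, 0.0, -1.0]]
```

View pics/w4.png

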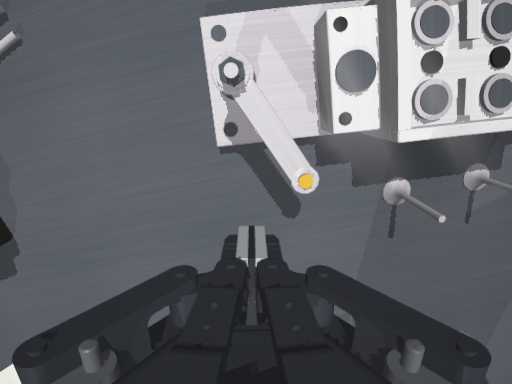

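The left pad bolt is at (306,181), the nut at (231,70) and the boss at (356,71). The finger is clear on the outer side.

```bash
python3 - <<'E'
from h import *
C=cam('wrist')
b,p,o=[world(C,p,z) for p,z in [((306,181),.112),((231,70),.13),((356,71),.083)]]
print(b.round(4),p.round(4),o.round(4),np.linalg.norm((b-p)[:2]),np.linalg.norm((o-p)[:2]))
P=p[:2];a=lambda p:np.arctan2(*(np.array(p)[:2]-P)[::-1])%(2*np.pi)
arc(P,a(b),a(b),1,n=1,gap=.008)
arc(P,a(b),a(o),1)
E
```

```text
[0.4494 0.1826 0.112 ] [0.5598 0.2292 0.13  ] [0.54   0.1121 0.083 ] 0.1198303609658849 0.11877723003196065
202.9 [0.462 0.229] [3.2 3.5]
202.9 [0.465 0.222] [ 7.9 10.1]
208.1 [0.466 0.213] [10.7 18.3]
213.3 [0.468 0.205] [14.4 26.3]
218.6 [0.471 0.196] [19. 34.]
223.8 [0.475 0.188] [24.3 41.3]
229.0 [0.479 0.18 ] [30.5 48.1]
234.2 [0.485 0.172] [37.4 54.4]
239.5 [0.491 0.165] [45. 60.]
244.7 [0.498 0.159] [53.2 64.8]
249.9 [0.506 0.153] [62.  68.7]
255.1 [0.514 0.148] [71.2 71.8]
260.4 [0.521 0.144] [79.4 73.9]
```

Call:
{"method": "step_arm", "body": {
  "targets": "0 0 20 0;0 0 45 0;0 0 75 0;0 0 100 0;0 0 120 0;0 0 133 0;0 0 140 0;0 0 140 0;4 5 140 0;7 10 140 0;9 14 140 0;11 18 140 0"
}}

```text
t: 10.6
tcp_pos: [0.4672, 0.2145, 0.097]
tool_rot: [0.994, -0.107, 0.001, -0.001]
force: [0.1, 2.5, 0.4]
finger_gap: -0.001
gripper_force: 1.3
```

Call:
{"method": "step_arm", "body": {
  "targets": "3 6 0 0;6 12 0 0;10 19 0 0;15 26 0 0;21 32 0 0;27 37 0 0;34 42 0 0;41 46 0 0;48 49 0 0;54 52 0 0;58 53 0 0;58 53 0 0"
}}

```text
t: 11.8
tcp_pos: [0.5126, 0.1497, 0.0962]
tool_rot: [0.994, -0.106, 0.0, 0.0]
force: [-0.6, -0.3, -0.5]
finger_gap: 0.002
gripper_force: 0.2
```

```bash
python3 m.py wrist left w5.png
```

```text
pad_ [([305.0, 200.0], 0.89, [0.5256, 0.1166])]
boss_ [([305.0, 170.0], 0.58, [0.542, 0.1134])]
clamp_ [([88.0, 186.0], 0.58, [0.5604, 0.2291]), ([308.0, 198.0], 0.35, [0.5294, 0.1157])]
12.0 [0.51259348 0.15020689 0.09659773] [ 0.00215982 -0.82277575 -0.14119402]
```

View pics/w5.png

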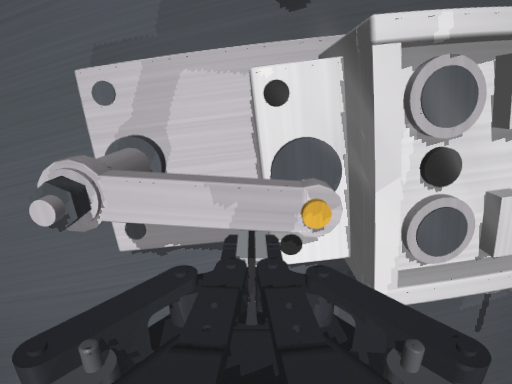

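The pad bolt at (316,213) is about 16 mm short of the boss at (307,173), which takes about 12 mm of finger travel.

Call:
{"method": "step_arm", "body": {
  "targets": "4 1 0 0;8 2 0 0;11 2 0 0;12 2 0 0;12 2 0 0"
}}

```text
t: 12.5
tcp_pos: [0.5231, 0.1456, 0.0963]
tool_rot: [0.994, -0.106, -0.0, 0.0]
force: [-2.6, -0.9, 0.7]
finger_gap: -0.004
gripper_force: 1.2
```

```bash
python3 m.py wrist left w6.png
```

```text
pad_ [([305.0, 190.0], 0.61, [0.5416, 0.1119])]
boss_ []
clamp_ [([87.0, 208.0], 0.69, [0.5597, 0.2303])]
12.7 [0.52308377 0.14564976 0.09627754] [-2.45946129 -1.65670814  1.39029064]
```

View pics/w6.png

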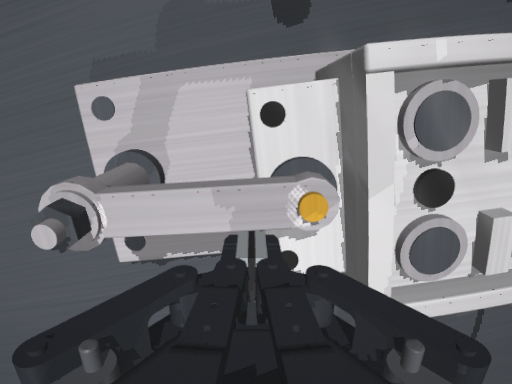

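The boss circle here centres near (303,193) and the pad underside mark is at (305,190), so it is in place. I'll back off, rise and verify both.

Call:
{"method": "step_arm", "body": {
  "targets": "-5 -1 0 0;-15 -3 0 0;-20 -4 -5 0;-20 -4 -30 0;-20 -4 -70 0;-20 -4 -110 0;-20 -4 -135 0;-20 -4 -135 0;-20 -4 -135 0"
}}

```text
t: 13.6
tcp_pos: [0.5042, 0.1543, 0.2319]
tool_rot: [0.994, -0.106, 0.001, -0.0]
force: [-0.2, 0.8, 0.1]
finger_gap: 0.004
gripper_force: 0.0
```

```bash
python3 m.py wrist left w7.png; python3 m.py top left t7.png; python3 m.py top right t8.png; python3 m.py side right s8.png;python3 m.py side left s9.png
python3 - <<'E'
import cv2,numpy as np
a=cv2.imread('pics/w7.png')[20:220,190:490]; b=cv2.imread('pics/w3.png')[60:210,130:380]
cv2.imwrite('pics/c.png',np.vstack([cv2.resize(a,(450,300),interpolation=2),cv2.resize(b,(450,270),interpolation=2)]))
E
```

```text
pad_ [([286.0, 134.0], 0.71, [0.5394, 0.1125])]
boss_ [([286.0, 133.0], 0.92, [0.54, 0.1111]), ([286.0, 132.0], 0.17, [0.5417, 0.1113])]
clamp_ [([165.0, 139.0], 0.89, [0.561, 0.2288])]
13.8 [0.50337167 0.15396732 0.22987249] [ 0.78917053 -0.528421    0.21099238]
pad_ [([225.0, 202.0], 0.63, [0.5348, 0.112])]
boss_ [([222.0, 199.0], 0.84, [0.5429, 0.1204])]
clamp_ [([246.0, 120.0], 0.46, [0.7377, 0.0594])]
14.0 [0.50409625 0.15394613 0.23045609] [0.53385008 0.20637663 0.23844431]
pad_ []
boss_ [([331.0, 205.0], 0.56, [0.5225, -0.1436])]
clamp_ [([389.0, 210.0], 0.89, [0.5063, -0.2804]), ([230.0, 200.0], 0.4, [0.5393, 0.1002])]
14.2 [0.50441471 0.15400263 0.23107471] [-0.67145251 -0.30787883  0.22912746]
pad_ [([208.0, 166.0], 0.69, [0.5343, 0.1158]), ([257.0, 260.0], 0.62, [0.5174, -0.1587])]
boss_ [([257.0, 262.0], 0.93, [0.5177, -0.1613]), ([157.0, 233.0], 0.67, [0.3752, -0.0164])]
clamp_ [([290.0, 317.0], 0.8, [0.5136, -0.2784])]
14.4 [0.50448624 0.15398514 0.2313638 ] [ 0.26362063 -0.28419527 -0.35187514]
pad_ []
boss_ [([211.0, 167.0], 0.83, [0.541, 0.1128])]
clamp_ [([201.0, 134.0], 0.82, [0.5631, 0.2312]), ([158.0, 232.0], 0.59, [0.3778, -0.025])]
14.6 [0.50444418 0.15400321 0.23138534] [ 0.65208423 -0.29920075 -0.48394424]
```

View pics/c.png

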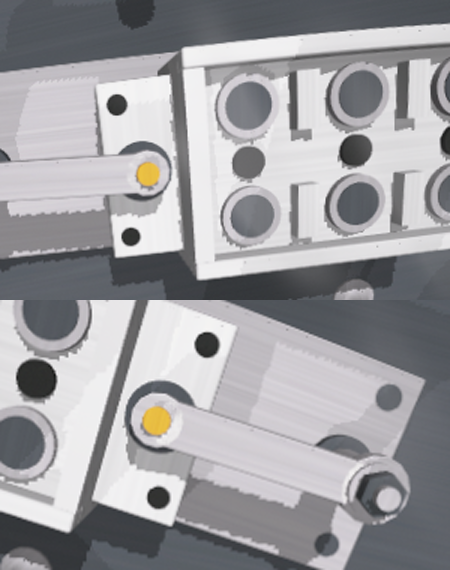

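The crop shows both pads lying within their boss discs (left bolt (148,174), right bolt (157,421)). Marks agree within about 2–3 mm.

```bash
python3 -c "
from station import manip
print(manip.sign_off())"
```

```text
the job is handed in; nothing more can be done
None
```

I pushed both clamp arms round until their pads sat over their bosses, about 2–3 mm off centre by the wrist camera against the 10 mm allowed, and handed the job in at about 14.6 s; sign-off returned no verdict.

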